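Blank off the spare dust-extraction outlets

TASK

We are running one hose only, so close two of the three outlets on the bench's dust-extraction manifold: push each of the two loose blanking caps onto the outlet that it fits, fully home and level, and leave the third outlet open. The caps look alike and each fits one outlet only, so find its outlet by trying; do not force a cap that will not go on, and leave the other things on the bench where they are.

Things in the scene. Friction and masses are not known exactly. Their poses are not given: they have to be found in the camera images.
- cap_p: One of two loose black plastic blanking caps, rim down on the bench, alike outside: ribbed round shell 54 mm across and 19 mm high, flat on top, with an upright pull bar across it 40 mm long, 12 mm thick, 25 mm high (bar top 44 mm above the rim). Origin: centre of the open rim (underside); z up, x along the bar, any yaw. About 60 g. It fits one outlet only (see cap_q, cap_p_grip).
- cap_q: The other cap; outside, origin and axes as cap_p, made for another outlet. Under each shell is a ring groove 14 mm deep and 6 mm wide for an outlet of 34, 40 or 46 mm outside diameter; which one is not marked and not told. On its own outlet it has 1.5 mm of play all round and slides down freely till the groove's roof rests on the rim: cap origin 14 mm below the outlet's rim.
- outlet_a: One of three upright grey plastic outlet stubs, each on a 72 mm square flange on the manifold's top. Outside diameters 34, 40 and 46 mm, one of each, in any order; which name has which size is not told. Wall 3 mm, rim tapered over its last 3 mm to a 1 mm edge as a lead-in. Origin: centre of the flange's underside; rim 52 mm above it. Rigid, fixed.
- outlet_b: Another of the three outlets; all as for outlet_a but the diameter.
- outlet_c: Another of the three outlets; all as for outlet_a but the diameter.
- outlet_a_rim (a point): Centre of outlet_a's open rim, 137 mm above the bench.
- outlet_b_rim (a point): Centre of outlet_b's open rim, 137 mm above the bench.
- outlet_c_rim (a point): Centre of outlet_c's open rim, 137 mm above the bench.
- manifold: Grey sheet-metal box fixed to the bench, 140 mm (its x) by 360 mm (its y) by 85 mm high, the three outlets on its top along its y axis, 100 mm apart, the middle one at its centre. Origin: centre of its underside. A 100 mm grey duct leaves its far (+x) side along the bench and is no higher than 122 mm.
- flask: Bystander: red metal drinking flask, 70 mm across, 235 mm high, standing. Origin: centre of its base.
- glue_bottle: Bystander: white and yellow glue bottle, 58 mm across, 185 mm high, standing. Origin: centre of its base.
- tape_measure: Bystander: yellow and black tape measure, 70 x 44 x 62 mm high. Origin: centre of its base.
- sanding_block: Bystander: cork sanding block, 112 mm (x) x 67 x 32 mm high. Origin: centre of its base.
- lap_joint: Bystander: notched piece of wood, 100 mm (x) x 45 x 44 mm high. Origin: centre of its base.
- chisel: Bystander: wood chisel lying along its x axis, from 125 mm behind to 127 mm ahead of its origin, 27 mm high. Origin: at bench level.
- try_square: Bystander: try square lying flat; wooden stock 115 mm along x, steel blade reaching 163 mm along its y, 18 mm high. Origin: centre of the stock's underside.
- cap_p_grip (a point): Middle of cap_p's pull bar, on the cap's axis, 33 mm above the cap's rim. On an outlet of the wrong size the cap stops hard, less than 4 mm down on the rim; on its own it goes down the full 14 mm by its weight or a light push, and stays on by its weight (no click).
- cap_q_grip (a point): Middle of cap_q's pull bar, on the cap's axis, 33 mm above the cap's rim.
Mind the look-alikes: they are no part of the job. What is shaped like the cap_p but orange is not meant.

How it is judged (in metres and radians):
On the way:
1. one of the two caps is fully home on an outlet ((((z of cap_p in the frame of outlet_a_rim between -0.0155 and -0.0125 m and horizontal distance between cap_p and outlet_a_rim below 0.003 m) or (z of cap_p in the frame of outlet_b_rim between -0.0155 and -0.0125 m and horizontal distance between cap_p and outlet_b_rim below 0.003 m) or (z of cap_p in the frame of outlet_c_rim between -0.0155 and -0.0125 m and horizontal distance between cap_p and outlet_c_rim below 0.003 m)) or ((z of cap_q in the frame of outlet_a_rim between -0.0155 and -0.0125 m and horizontal distance between cap_q and outlet_a_rim below 0.003 m) or (z of cap_q in the frame of outlet_b_rim between -0.0155 and -0.0125 m and horizontal distance between cap_q and outlet_b_rim below 0.003 m) or (z of cap_q in the frame of outlet_c_rim between -0.0155 and -0.0125 m and horizontal distance between cap_q and outlet_c_rim below 0.003 m)))), for 0.2 s.
At the end, for the whole second after the job is handed in: Each cap sits on an outlet (it can only be the one that it fits), centred within 3 mm and within 0.06 rad of level, its rim at least 12.5 mm below the outlet's rim (home is 14 mm), at rest. The third outlet is then open, as no other outlet takes a cap (((z of cap_p in the frame of outlet_a_rim between -0.0155 and -0.0125 m and horizontal distance between cap_p and outlet_a_rim below 0.003 m) or (z of cap_p in the frame of outlet_b_rim between -0.0155 and -0.0125 m and horizontal distance between cap_p and outlet_b_rim below 0.003 m) or (z of cap_p in the frame of outlet_c_rim between -0.0155 and -0.0125 m and horizontal distance between cap_p and outlet_c_rim below 0.003 m)) and angle between each of cap_p, cap_q's own z axis and vertical below 0.06 rad and linear speed of each of cap_p, cap_q below 0.02 m/s and ((z of cap_q in the frame of outlet_a_rim between -0.0155 and -0.0125 m and horizontal distance between cap_q and outlet_a_rim below 0.003 m) or (z of cap_q in the frame of outlet_b_rim between -0.0155 and -0.0125 m and horizontal distance between cap_q and outlet_b_rim below 0.003 m) or (z of cap_q in the frame of outlet_c_rim between -0.0155 and -0.0125 m and horizontal distance between cap_q and outlet_c_rim below 0.003 m))); the robot touches nothing.
It fails at once if a bystander on the bench (flask, glue bottle, tape measure, sanding block, notched wood, chisel or try square) is moved by more than 40 mm (distance of any of flask, glue_bottle, tape_measure, sanding_block, lap_joint, chisel, try_square from where it was at the start of the episode above 0.04 m).
It fails at once if a cap is forced: pressed on an outlet or on the manifold with a total contact force over 200 N (contact force between any of cap_p, cap_q and outlet_a above 200 N or contact force between any of cap_p, cap_q and outlet_b above 200 N or contact force between any of cap_p, cap_q and outlet_c above 200 N or contact force between any of cap_p, cap_q and manifold above 200 N).
It also fails if it takes over 72 s, if anything falls off the work surface, if the arm or the gripper's body presses on something with over 40 N, if the wrist force passes 120 N, or if a joint passes its speed limit or range.

ROBOT

A 6-joint arm with a two-finger parallel gripper is mounted at the origin on the work surface. World frame = base frame: x ahead of the robot, y to its left, z up, the work surface at z = 0. Lengths are in m, angles in degrees, forces in N, time in s.
With the tool pointing down it reaches from about 0.4 to 0.825 m from the base axis. Payload 7 kg.
Tool frame: the origin (TCP) lies on the centre line of the jaws, within the pads' length; the fingertips stand 22 mm ahead of it and the grasp point (between the pads) lies 3 mm ahead of it; z points along the fingers, y is the line along which they close (so a half turn about z gives the same grasp; the last joint's range is limited). The gripper opens to 88 mm and grips with 3 to 60 N. Pads are 19 mm wide; open, the fingers measure 130 mm over their backs; the gripper's body (78 mm by 193 mm) begins 47 mm behind the grasp point.
Start: joints at [83.085, 20.546, 0.682, 0, -70.136, -16.507], TCP at [0.268, 0.619, 0.249] pointing down, gripper open.
Joint ranges: [-176.03, 176.03], [-82.01, 121.73], [-58.28, 71.71], [-173.87, 95.51], [-174.79, -0.11], [-173.66, 173.66]. Speed limits (degrees/s): [136.94, 136.94, 172.46, 180, 180, 180].

INTERFACE

Orientations are given as [roll, pitch, yaw] about the fixed x, y, z axes, in that order (R = Rz(yaw) Ry(pitch) Rx(roll)).
In Python, from plant import get_state, cams, r gives the robot as it stands.
- The arm moves only by the tool apply_moves, never from a script. Its argument "targets" is a list of rows, each an object with "dp": the shift along the world's x, y, z in m, a list of three; "yaw": the turn about the world's z in degrees. In form: [{"dp": [x, y, z], "yaw": yaw}, ...]. A call has 1 to 20 rows; each row is the pose to reach, as a shift and turn from the pose commanded when the call began; what a row does not reach only later rows make up. A row lasts 1/12 s, in which the tool goes at most 41.7 mm and 7.16 degrees, less where a joint would pass 70% of its speed; a pose out of reach is approached as far as the arm can. A call with a gripper value outside its range is refused whole. "grip" is the gripper command: -1 is fully open, 1 is shut, values between are in proportion, set as the call begins (left out, the last holds). The fingers move at their own pace and stop on an object; "squeeze" is the grip in N (left out, the last holds). Time passes only in rows, so rows that repeat a pose let the fingers close. It gives the time, the measured TCP pose, the force, the opening and the grip force at its end, in the units of the state.
- get_state(): the state, without advancing time (a new reading comes with each control period).
- cams.capture(name): name is "side" or "top"; returns a dict with "image" (400x640x3 uint8, red, green, blue), "range_z" (400x640 float32, m along the optical axis (not along the pixel's ray), 0 where there is no reading), "fx", "fy", "cx", "cy" (pixels), "R" (3x3) and "t" (3): a world point X has camera coordinates R X + t. Camera axes: x right, y down, z forward; pixel columns grow to the right and rows downward; lengths in m; the calibration is good to about 2 mm. A picture is of the moment at which its call begins.
- r.close_job(): hands the job in; it is judged then, once.
The state is a dict: "time_s": time; "joints": joint angles; "qd": joint speeds; "joint_torque": joint torques, N m; "tcp_pos": TCP position; "eef_rot": TCP orientation; "contact_force": force on the tool from outside, world axes, zero at the start; "moment": the same for the moment, N m; "gripper_width": finger opening in m; "gripper_force": force on a finger pad.
Only numpy, scipy, OpenCV 4.12 (cv2) and the standard library are available. Lean on these libraries where they do the work, as an engineer would, in place of code of your own. Each camera call takes 0.05 s, during which the arm holds its last target. There are 200 camera calls.

## Working session

There is one attempt and no reset: what is moved stays moved. The work goes in short steps, Python scripts to look and compute and a tool call to move; the robot and the scene stay as the last step left them, time stands still between calls to the robot, and variables do not carry over. Pictures are saved under pics/ and viewed, at most 10 in all, crops included, and the job is handed in when it is done.

Besides the shell and the picture viewer there is one more tool, called after ">>>" as name([rows], argument=value, ...), one row to a line, values as JSON. apply_moves: Moves the arm, as the interface text tells. Its arguments: {"type":"object","properties":{"targets":{"type":"array","items":{"type":"object","properties":{"dp":{"type":"array","items":{"type":"number"}},"yaw":{"type":"number"}}}},"grip":{"type":"number"},"squeeze":{"type":"number"}},"required":["targets"]}

```bash
mkdir -p pics
cat > h.py <<'E'
import numpy as np, cv2
from plant import get_state, cams, r
def cap(n):
    c=cams.capture(n); c['R']=np.array(c['R']); c['t']=np.array(c['t']); return c
def plane(c,u,v,z):
    d=c['R'].T@np.array([(u-c['cx'])/c['fx'],(v-c['cy'])/c['fy'],1.]); o=-c['R'].T@c['t']
    return o+d*(z-o[2])/d[2]
def cloud(c):
    v,u=np.mgrid[:400,:640]; z=c['range_z']
    P=np.stack([(u-c['cx'])/c['fx']*z,(v-c['cy'])/c['fy']*z,z],-1)
    return (P-c['t'])@c['R']
E
python3 - <<'E'
from h import *
import pickle
a=cap('top');b=cap('side');pickle.dump((a,b),open('c0.pkl','wb'))
for n,c in (('top',a),('side',b)):
    cv2.imwrite(f'pics/{n}0.png',c['image'][...,::-1]); print(n,c['fx'],-c['R'].T@c['t'],c['R'][2])
print(get_state())
E
```

```text
top 466.9111390996957 [ 0.41221264 -0.01697765  1.41296749] [ 0.05567601 -0.00782333 -0.99841824]
side 377.943479547221 [ 0.44552931 -0.87783859  1.15291777] [ 0.03876999  0.63961993 -0.76771299]
{'time_s': 0.1, 'joints': array([ 8.30850822e+01,  2.05886436e+01,  6.37409548e-01, -1.54613892e-02,
       -7.01337025e+01, -1.65067247e+01]), 'qd': array([-0.10975982, -0.10618877,  0.05757379,  0.13771132,  0.07733133,
       -0.02834694]), 'joint_torque': array([-1.47123268e-03, -5.84162378e+01,  2.93751365e+01,  7.01546699e+00,
        1.02157283e-02, -4.41871282e-05]), 'tcp_pos': array([0.26818528, 0.6190015 , 0.24769642]), 'eef_rot': array([ 1.79914434e+02, -1.01985413e-02, -2.34268999e+01]), 'contact_force': array([ 0.29507973,  0.37405914, -0.92367028]), 'moment': array([ 0.02348973, -0.00166945, -0.02284789]), 'gripper_force': 0.0, 'gripper_width': 0.0872938191369704}
```

View pics/top0.png

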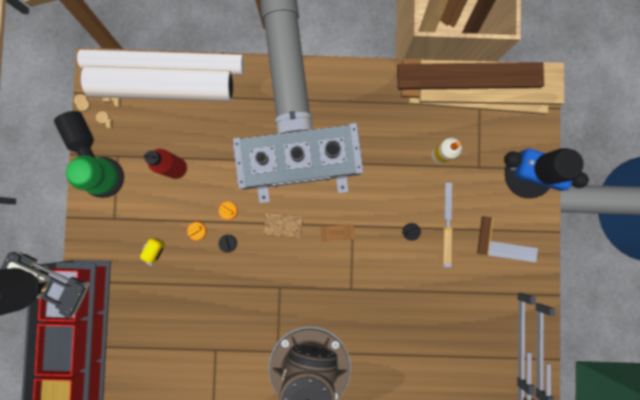

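View pics/side0.png

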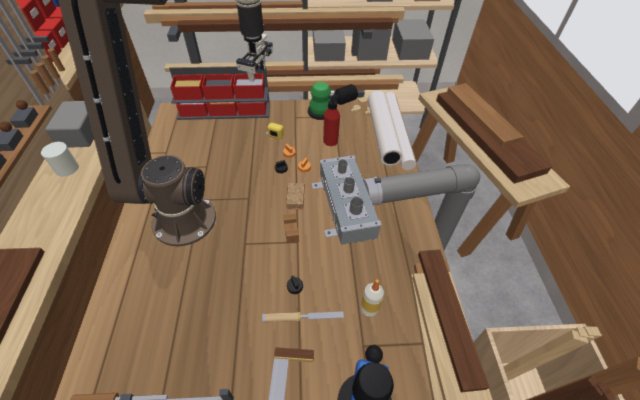

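Top view: candidates are the black caps at (228,243) and (411,231). The orange look-alikes at (197,231) and (228,210) are excluded by colour, and so are the black lid at (75,130) and clamp knob at (567,163), by size and place. Outlets are at (263,157), (298,153) and (333,149). The side view agrees: caps at (281,167) and (295,285). I'll check the choice in a close crop and measure.

Run:
```python
from h import *
import pickle
a,b=pickle.load(open('c0.pkl','rb'))
im=a['image']
f=lambda x0,y0,w,h:cv2.resize(im[y0:y0+h,x0:x0+w,::-1],None,fx=8,fy=8,interpolation=cv2.INTER_CUBIC)
top=np.hstack([f(205,225,45,36),f(388,214,45,36)]);bot=f(253,134,90,36)
cv2.imwrite('pics/crop.png',np.vstack([top,bot]))
P=cloud(a)
for u,v in((228,243),(411,231)):
    g=im[v-14:v+15,u-14:u+15].max(2); m=(g<75).astype(np.uint8)
    n,l,s,ce=cv2.connectedComponentsWithStats(m); k=l[14,14]; 
    Q=P[v-14:v+15,u-14:u+15]
    print(s[k],ce[k]+[u-14,v-14],plane(a,*(ce[k]+[u-14,v-14]),.019))
    sel=(Q[...,2]>.012)&(Q[...,2]<.06); bar=(Q[...,2]>.03)&sel
    print('cloud',sel.sum(),Q[sel].mean(0),bar.sum(),Q[bar].mean(0),Q[sel][:,2].max())
    if bar.sum()>4:
        X=Q[bar][:,:2];w,V=np.linalg.eigh(np.cov(X.T));print('bar',w**.5,np.degrees(np.arctan2(V[1,1],V[0,1])))
# outlets
for u,v in((263,157),(298,153),(333,149)):
    Q=P[v-12:v+13,u-12:u+13]; s=(Q[...,2]>.115)&(Q[...,2]<.15)
    c=cv2.minEnclosingCircle(Q[s][:,:2].astype(np.float32)); print('out',s.sum(),Q[s].mean(0),c)
bm=(P[...,2]>.075)&(P[...,2]<.094)&(np.abs(P[...,1]-0.0)<.35)&(P[...,0]>.4)&(P[...,0]<.75)
print('box',cv2.minAreaRect((P[bm][:,:2]*1000).astype(np.float32)))
# other obstacles
```

```text
[  5   6  17  17 220] [227.45       243.11363636] [0.3632095  0.25560631 0.019     ]
cloud 261 [0.36301167 0.25432834 0.02470087] 67 [0.3633159  0.25566378 0.04217147] 0.05043223703506896
bar [0.00379482 0.01155467] -159.71095181914274
[  6   7  17  16 222] [411.1036036  231.37387387] [ 0.41403887 -0.29000393  0.019     ]
cloud 257 [ 0.41405167 -0.29133141  0.02429105] 62 [ 0.41397728 -0.29209659  0.04235997] 0.04812925239214571
bar [0.00360587 0.01223912] 111.26504468750997
out 68 [0.6064656  0.15003278 0.13101295] ((0.606069803237915, 0.15036112070083618), 0.01721723936498165)
out 73 [0.62178561 0.05171637 0.13157943] ((0.6214695572853088, 0.0516464002430439), 0.02025470696389675)
out 87 [ 0.63771609 -0.04691509  0.13116152] ((0.6374452710151672, -0.04681125655770302), 0.023220181465148926)
box ((671.0404052734375, -51.707977294921875), (208.33274841308594, 581.6767578125), 9.038101196289062)
```

View pics/crop.png

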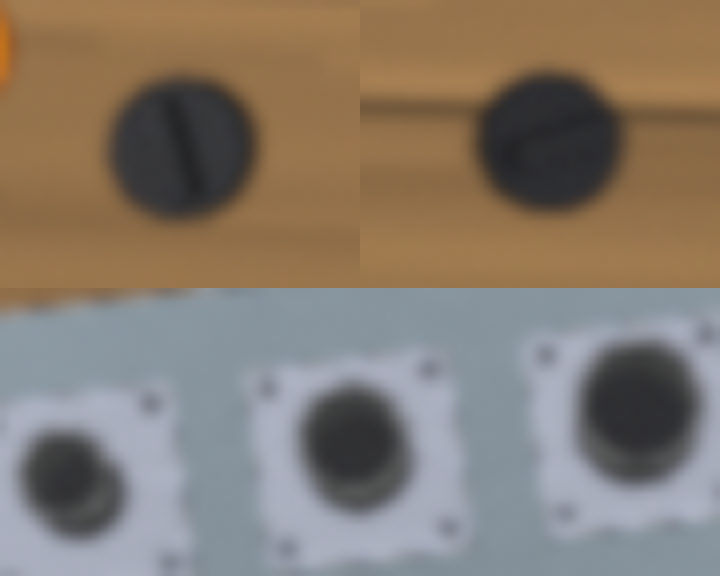

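The crop confirms both picks: two black ribbed caps, each with a bar. The left bar is near 20° and the right near 111°. Outlet rims fit radii 17.2, 20.3 and 23.2 mm from left to right, so they are 34, 40 and 46. Next I'll reach for the left cap.

>>> apply_moves([
  {"dp":[0.095,-0.364,-0.1],"yaw":43.7},
  {"dp":[0.095,-0.364,-0.1],"yaw":43.7},
  {"dp":[0.095,-0.364,-0.1],"yaw":43.7},
  {"dp":[0.095,-0.364,-0.1],"yaw":43.7},
  {"dp":[0.095,-0.364,-0.1],"yaw":43.7},
  {"dp":[0.095,-0.364,-0.1],"yaw":43.7},
  {"dp":[0.095,-0.364,-0.1],"yaw":43.7},
  {"dp":[0.095,-0.364,-0.1],"yaw":43.7},
  {"dp":[0.095,-0.364,-0.1],"yaw":43.7},
  {"dp":[0.095,-0.364,-0.1],"yaw":43.7},
  {"dp":[0.095,-0.364,-0.1],"yaw":43.7},
  {"dp":[0.095,-0.364,-0.1],"yaw":43.7},
  {"dp":[0.095,-0.364,-0.1],"yaw":43.7},
  {"dp":[0.095,-0.364,-0.1],"yaw":43.7},
], grip=0)

```text
time_s: 1.27
tcp_pos: [0.3635, 0.2565, 0.1489]
eef_rot: [-180.0, -0.0, 20.3]
contact_force: [0.3, -0.4, -0.6]
gripper_width: 0.0439
gripper_force: 0.0
```

>>> apply_moves([
  {"dp":[0,0,-0.04]},
  {"dp":[0,0,-0.075]},
  {"dp":[0,0,-0.095]},
  {"dp":[0,0,-0.103]},
  {"dp":[0,0,-0.103]},
  {"dp":[0,0,-0.103]},
  {"dp":[0,0,-0.103]},
])

```text
$.targets[0]: bad value
```

>>> apply_moves([
  {"dp":[0,0,0]},
  {"dp":[0,0,0]},
  {"dp":[0,0,0]},
  {"dp":[0,0,0]},
  {"dp":[0,0,0]},
  {"dp":[0,0,0]},
  {"dp":[0,0,0]},
  {"dp":[0,0,0]},
], grip=1, squeeze=25)

```text
$.targets[0]: bad value
```

Rows need yaw too.

>>> apply_moves([
  {"dp":[0,0,-0.04],"yaw":0},
  {"dp":[0,0,-0.075],"yaw":0},
  {"dp":[0,0,-0.095],"yaw":0},
  {"dp":[0,0,-0.103],"yaw":0},
  {"dp":[0,0,-0.103],"yaw":0},
  {"dp":[0,0,-0.103],"yaw":0},
  {"dp":[0,0,-0.103],"yaw":0},
])

```text
time_s: 1.85
tcp_pos: [0.3639, 0.2567, 0.0468]
eef_rot: [-179.9, -0.1, 20.3]
contact_force: [-0.2, 0.7, 0.0]
gripper_width: 0.0437
gripper_force: 0.0
```

>>> apply_moves([
  {"dp":[0,0,0],"yaw":0},
  {"dp":[0,0,0],"yaw":0},
  {"dp":[0,0,0],"yaw":0},
  {"dp":[0,0,0],"yaw":0},
  {"dp":[0,0,0],"yaw":0},
  {"dp":[0,0,0],"yaw":0},
  {"dp":[0,0,0],"yaw":0},
  {"dp":[0,0,0],"yaw":0},
], grip=1, squeeze=25)

```text
time_s: 2.52
tcp_pos: [0.3634, 0.2555, 0.0458]
eef_rot: [-180.0, -0.0, 20.3]
contact_force: [-2.6, -0.7, 4.9]
gripper_width: 0.0118
gripper_force: 25.0
```

>>> apply_moves([
  {"dp":[0,0,0.03],"yaw":0},
  {"dp":[0,0,0.07],"yaw":0},
  {"dp":[0,0,0.11],"yaw":0},
  {"dp":[0.02,-0.01,0.15],"yaw":0},
  {"dp":[0.05,-0.022,0.164],"yaw":0},
  {"dp":[0.085,-0.037,0.164],"yaw":0},
  {"dp":[0.12,-0.052,0.164],"yaw":0},
  {"dp":[0.155,-0.067,0.164],"yaw":0},
  {"dp":[0.19,-0.082,0.164],"yaw":0},
  {"dp":[0.225,-0.097,0.164],"yaw":0},
  {"dp":[0.243,-0.105,0.164],"yaw":0},
  {"dp":[0.243,-0.105,0.164],"yaw":0},
  {"dp":[0.243,-0.105,0.164],"yaw":0},
  {"dp":[0.243,-0.105,0.164],"yaw":0},
])

```text
time_s: 3.68
tcp_pos: [0.6057, 0.1501, 0.2087]
eef_rot: [-180.0, 0.1, 20.2]
contact_force: [-0.1, -0.2, -0.9]
gripper_width: 0.0117
gripper_force: 25.0
```

Run:
```python
from h import *
import pickle
a=cap('top');b=cap('side');pickle.dump((a,b),open('c1.pkl','wb'))
print(get_state()['tcp_pos'],get_state()['contact_force'])
f=lambda c,X:((c['R']@X+c['t'])[:2]/(c['R']@X+c['t'])[2]*c['fx']+[c['cx'],c['cy']])
out=[]
for c in(a,b):
    u,v=f(c,np.array([.606,.15,.165])).round().astype(int);print(u,v)
    out.append(cv2.resize(c['image'][v-30:v+30,u-40:u+40,::-1],None,fx=5,fy=5,interpolation=cv2.INTER_CUBIC))
cv2.imwrite('pics/held.png',np.hstack(out))
```

```text
[0.60551223 0.15071754 0.2095595 ] [ 0.55217092 -0.47634358  0.52993586]
260 155
342 156
```

View pics/held.png

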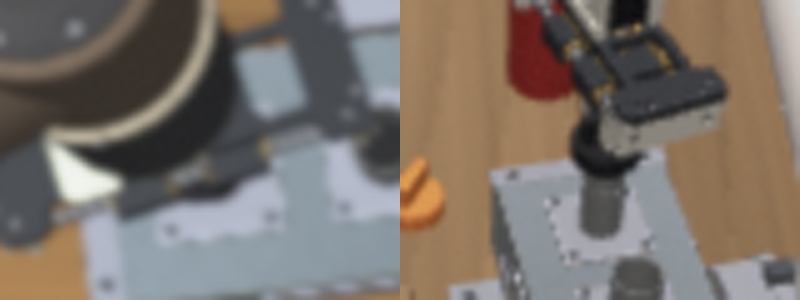

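Side crop: the cap at (603,150) hangs centred above the left stub at (600,205). Gentle descent next; rim contact is expected at TCP z ≈ 0.183.

>>> apply_moves([
  {"dp":[0,0,-0.015],"yaw":0},
  {"dp":[0,0,-0.023],"yaw":0},
  {"dp":[0,0,-0.025],"yaw":0},
  {"dp":[0,0,-0.027],"yaw":0},
  {"dp":[0,0,-0.028],"yaw":0},
  {"dp":[0,0,-0.029],"yaw":0},
  {"dp":[0,0,-0.03],"yaw":0},
  {"dp":[0,0,-0.031],"yaw":0},
  {"dp":[0,0,-0.032],"yaw":0},
  {"dp":[0,0,-0.032],"yaw":0},
])

```text
time_s: 4.62
tcp_pos: [0.6063, 0.1503, 0.1775]
eef_rot: [-180.0, 0.0, 20.3]
contact_force: [0.0, 1.0, -0.3]
gripper_width: 0.0116
gripper_force: 25.0
```

No force 5.5 mm past the rim level, so it may fit. I'll continue gently.

>>> apply_moves([
  {"dp":[0,0,-0.002],"yaw":0},
  {"dp":[0,0,-0.004],"yaw":0},
  {"dp":[0,0,-0.006],"yaw":0},
  {"dp":[0,0,-0.007],"yaw":0},
  {"dp":[0,0,-0.008],"yaw":0},
  {"dp":[0,0,-0.009],"yaw":0},
  {"dp":[0,0,-0.009],"yaw":0},
  {"dp":[0,0,-0.009],"yaw":0},
])

```text
time_s: 5.28
tcp_pos: [0.6063, 0.1503, 0.1688]
eef_rot: [180.0, -0.0, 20.3]
contact_force: [-0.9, -0.1, 2.3]
gripper_width: 0.0118
gripper_force: 25.0
```

>>> apply_moves([
  {"dp":[0,0,0],"yaw":0},
  {"dp":[0,0,0],"yaw":0},
  {"dp":[0,0,0],"yaw":0},
  {"dp":[0,0,0],"yaw":0},
  {"dp":[0,0,0],"yaw":0},
  {"dp":[0,0,0.02],"yaw":0},
  {"dp":[0,0,0.05],"yaw":0},
  {"dp":[0,0,0.08],"yaw":0},
  {"dp":[-0.01,-0.03,0.08],"yaw":0},
  {"dp":[-0.02,-0.07,0.08],"yaw":0},
  {"dp":[-0.03,-0.11,0.08],"yaw":0},
  {"dp":[-0.045,-0.15,0.08],"yaw":0},
  {"dp":[-0.06,-0.19,0.08],"yaw":0},
  {"dp":[-0.08,-0.22,0.08],"yaw":0},
  {"dp":[-0.1,-0.25,0.08],"yaw":0},
  {"dp":[-0.115,-0.28,0.08],"yaw":0},
  {"dp":[-0.13,-0.315,0.08],"yaw":0},
  {"dp":[-0.14,-0.35,0.08],"yaw":0},
  {"dp":[-0.155,-0.385,0.08],"yaw":0},
  {"dp":[-0.17,-0.415,0.08],"yaw":0},
], grip=0)

```text
time_s: 6.95
tcp_pos: [0.4355, -0.2665, 0.2488]
eef_rot: [180.0, -0.0, 20.3]
contact_force: [1.1, -0.9, -0.1]
gripper_width: 0.0436
gripper_force: 0.0
```

Run:
```python
from h import *
import pickle
a=cap('top');pickle.dump(a,open('c2.pkl','wb'));P=cloud(a)
u,v=261,157
Q=P[v-16:v+17,u-16:u+17];h=Q[...,2];I=a['image'][v-16:v+17,u-16:u+17].max(2)
s=(h>.132)&(h<.15);bar=h>.158
print(s.sum(),np.median(h[s]),Q[s|bar].mean(0),bar.sum(),Q[bar].mean(0))
# level: plane fit on shell top
X=Q[(h>.135)&(h<.148)];k=np.linalg.lstsq(np.c_[X[:,:2],np.ones(len(X))],X[:,2],rcond=None)[0];print('tilt',k[:2])
c=cv2.minEnclosingCircle(Q[s|bar][:,:2].astype(np.float32));print(c)
print(get_state()['tcp_pos'],get_state()['eef_rot'])
```

```text
240 0.1410719211934593 [0.60178389 0.147346   0.16262402] 72 [0.59501331 0.14076696 0.23546605]
tilt [-0.00183538  0.00274904]
((0.5197780132293701, 0.07519036531448364), 0.14175188541412354)
[ 0.4330942  -0.26950778  0.2486396 ] [1.79979325e+02 7.08765657e-02 2.01811963e+01]
```

The first cap's shell top is at 0.141 and it is level, so it is home. Now the second cap, turning −89° to stay within the wrist range.

>>> apply_moves([
  {"dp":[-0.022,-0.0255,-0.02],"yaw":-7},
  {"dp":[-0.022,-0.0255,-0.04],"yaw":-14},
  {"dp":[-0.022,-0.0255,-0.06],"yaw":-21},
  {"dp":[-0.022,-0.0255,-0.08],"yaw":-28},
  {"dp":[-0.022,-0.0255,-0.1],"yaw":-35},
  {"dp":[-0.022,-0.0255,-0.12],"yaw":-42},
  {"dp":[-0.022,-0.0255,-0.13],"yaw":-49},
  {"dp":[-0.022,-0.0255,-0.13],"yaw":-56},
  {"dp":[-0.022,-0.0255,-0.13],"yaw":-63},
  {"dp":[-0.022,-0.0255,-0.13],"yaw":-70},
  {"dp":[-0.022,-0.0255,-0.13],"yaw":-77},
  {"dp":[-0.022,-0.0255,-0.13],"yaw":-84},
  {"dp":[-0.022,-0.0255,-0.13],"yaw":-89},
  {"dp":[-0.022,-0.0255,-0.13],"yaw":-89},
  {"dp":[-0.022,-0.0255,-0.13],"yaw":-89},
  {"dp":[-0.022,-0.0255,-0.17],"yaw":-89},
  {"dp":[-0.022,-0.0255,-0.195],"yaw":-89},
  {"dp":[-0.022,-0.0255,-0.203],"yaw":-89},
  {"dp":[-0.022,-0.0255,-0.203],"yaw":-89},
  {"dp":[-0.022,-0.0255,-0.203],"yaw":-89},
])

```text
time_s: 8.67
tcp_pos: [0.4146, -0.2903, 0.046]
eef_rot: [180.0, 0.0, -68.6]
contact_force: [0.4, -0.4, 1.2]
gripper_width: 0.044
gripper_force: 0.0
```

>>> apply_moves([
  {"dp":[0,0,0],"yaw":0},
  {"dp":[0,0,0],"yaw":0},
  {"dp":[0,0,0],"yaw":0},
  {"dp":[0,0,0],"yaw":0},
  {"dp":[0,0,0],"yaw":0},
  {"dp":[0,0,0],"yaw":0},
  {"dp":[0,0,0],"yaw":0},
  {"dp":[0,0,0],"yaw":0},
], grip=1, squeeze=25)

```text
time_s: 9.33
tcp_pos: [0.4145, -0.2902, 0.046]
eef_rot: [-180.0, -0.0, -68.7]
contact_force: [-0.4, 1.0, 5.6]
gripper_width: 0.0116
gripper_force: 25.0
```

>>> apply_moves([
  {"dp":[0,0,0.03],"yaw":0},
  {"dp":[0,0,0.07],"yaw":0},
  {"dp":[0,0,0.11],"yaw":0},
  {"dp":[0.01,0.01,0.15],"yaw":0},
  {"dp":[0.03,0.033,0.164],"yaw":0},
  {"dp":[0.055,0.06,0.164],"yaw":0},
  {"dp":[0.08,0.088,0.164],"yaw":0},
  {"dp":[0.105,0.115,0.164],"yaw":0},
  {"dp":[0.13,0.142,0.164],"yaw":0},
  {"dp":[0.155,0.169,0.164],"yaw":0},
  {"dp":[0.18,0.197,0.164],"yaw":0},
  {"dp":[0.205,0.224,0.164],"yaw":0},
  {"dp":[0.2235,0.2437,0.164],"yaw":0},
  {"dp":[0.2235,0.2437,0.164],"yaw":0},
  {"dp":[0.2235,0.2437,0.164],"yaw":0},
  {"dp":[0.2235,0.2437,0.164],"yaw":0},
  {"dp":[0.2235,0.2437,0.164],"yaw":0},
])

```text
time_s: 10.75
tcp_pos: [0.6371, -0.0471, 0.2094]
eef_rot: [180.0, 0.0, -68.8]
contact_force: [-1.5, -0.0, -0.4]
gripper_width: 0.0113
gripper_force: 25.0
```

>>> apply_moves([
  {"dp":[0,0,-0.015],"yaw":0},
  {"dp":[0,0,-0.023],"yaw":0},
  {"dp":[0,0,-0.025],"yaw":0},
  {"dp":[0,0,-0.027],"yaw":0},
  {"dp":[0,0,-0.028],"yaw":0},
  {"dp":[0,0,-0.029],"yaw":0},
  {"dp":[0,0,-0.03],"yaw":0},
  {"dp":[0,0,-0.031],"yaw":0},
  {"dp":[0,0,-0.032],"yaw":0},
  {"dp":[0,0,-0.032],"yaw":0},
])

```text
time_s: 11.58
tcp_pos: [0.6378, -0.0481, 0.1821]
eef_rot: [-179.9, -0.2, -68.7]
contact_force: [-10.1, -2.5, 22.7]
gripper_width: 0.012
gripper_force: 25.0
```

Hard stop at the rim (22.7 N), so it is the wrong outlet. I'll lift and try the middle one.

>>> apply_moves([
  {"dp":[0,0,0.01],"yaw":0},
  {"dp":[0,0,0.032],"yaw":0},
  {"dp":[0,0,0.032],"yaw":0},
  {"dp":[-0.005,0.03,0.032],"yaw":0},
  {"dp":[-0.01,0.06,0.032],"yaw":0},
  {"dp":[-0.0158,0.0985,0.032],"yaw":0},
  {"dp":[-0.0158,0.0985,0.032],"yaw":0},
  {"dp":[-0.0158,0.0985,0.032],"yaw":0},
  {"dp":[-0.0158,0.0985,0.032],"yaw":0},
  {"dp":[-0.0158,0.0985,0.015],"yaw":0},
  {"dp":[-0.0158,0.0985,0.009],"yaw":0},
  {"dp":[-0.0158,0.0985,0.007],"yaw":0},
  {"dp":[-0.0158,0.0985,0.005],"yaw":0},
  {"dp":[-0.0158,0.0985,0.004],"yaw":0},
  {"dp":[-0.0158,0.0985,0.003],"yaw":0},
  {"dp":[-0.0158,0.0985,0.002],"yaw":0},
  {"dp":[-0.0158,0.0985,0.001],"yaw":0},
  {"dp":[-0.0158,0.0985,0],"yaw":0},
  {"dp":[-0.0158,0.0985,-0.001],"yaw":0},
  {"dp":[-0.0158,0.0985,-0.001],"yaw":0},
])

```text
time_s: 13.25
tcp_pos: [0.622, 0.0523, 0.1765]
eef_rot: [-180.0, 0.0, -68.7]
contact_force: [-0.1, 1.0, -0.3]
gripper_width: 0.0117
gripper_force: 25.0
```

No force below rim level, so it fits. Cmd z is now 0.177; I'll continue to 0.169.

>>> apply_moves([
  {"dp":[0,0,-0.002],"yaw":0},
  {"dp":[0,0,-0.004],"yaw":0},
  {"dp":[0,0,-0.006],"yaw":0},
  {"dp":[0,0,-0.007],"yaw":0},
  {"dp":[0,0,-0.008],"yaw":0},
  {"dp":[0,0,-0.008],"yaw":0},
  {"dp":[0,0,-0.008],"yaw":0},
])

```text
time_s: 13.83
tcp_pos: [0.622, 0.0525, 0.1691]
eef_rot: [-180.0, 0.0, -68.7]
contact_force: [-4.0, 5.3, 5.6]
gripper_width: 0.0118
gripper_force: 25.0
```

>>> apply_moves([
  {"dp":[0,0,0],"yaw":0},
  {"dp":[0,0,0],"yaw":0},
  {"dp":[0,0,0],"yaw":0},
  {"dp":[0,0,0],"yaw":0},
  {"dp":[0,0,0],"yaw":0},
  {"dp":[0,0,0.02],"yaw":0},
  {"dp":[0,0,0.05],"yaw":0},
  {"dp":[0,0,0.08],"yaw":0},
  {"dp":[-0.01,-0.03,0.08],"yaw":0},
  {"dp":[-0.02,-0.07,0.08],"yaw":0},
  {"dp":[-0.035,-0.11,0.08],"yaw":0},
  {"dp":[-0.05,-0.15,0.08],"yaw":0},
  {"dp":[-0.065,-0.185,0.08],"yaw":0},
  {"dp":[-0.08,-0.22,0.08],"yaw":0},
  {"dp":[-0.1,-0.25,0.08],"yaw":0},
  {"dp":[-0.115,-0.28,0.08],"yaw":0},
  {"dp":[-0.13,-0.31,0.08],"yaw":0},
  {"dp":[-0.13,-0.31,0.08],"yaw":0},
], grip=0)

```text
time_s: 15.33
tcp_pos: [0.4894, -0.2617, 0.2487]
eef_rot: [180.0, -0.0, -68.9]
contact_force: [-0.2, 0.1, -0.5]
gripper_width: 0.0436
gripper_force: 0.0
```

Run:
```python
from h import *
a=cap('top');b=cap('side');P=cloud(a)
for x,y in((.6063,.1503),(.6217,.0516)):
    h=P[...,2]; d=np.hypot(P[...,0]-x,P[...,1]-y)<.036
    s=d&(h>.12)&(h<.18); X=P[d&(h>.135)&(h<.148)]
    k=np.linalg.lstsq(np.c_[X[:,:2],np.ones(len(X))],X[:,2],rcond=None)[0]
    print(np.median(X[:,2]),P[s].mean(0),P[s].max(0)[2],k[:2])
print(get_state()['tcp_pos'],get_state()['contact_force'],get_state()['time_s'])
cv2.imwrite('pics/end.png',np.hstack([cv2.resize(c['image'][y:y+100,x:x+130,::-1],None,fx=3,fy=3,interpolation=cv2.INTER_CUBIC) for c,x,y in((a,230,100),(b,285,130))]))
```

```text
0.14190635053069145 [0.60357869 0.1489241  0.14630184] 0.1722641274275012 [0.01695804 0.00805246]
0.14138568630967974 [0.6201822  0.05000005 0.14670555] 0.1723780506973368 [-0.00320779 -0.0018617 ]
[ 0.49128419 -0.25918448  0.24858678] [ 0.17833016  0.80430754 -0.38947004] 15.4333
```

View pics/end.png

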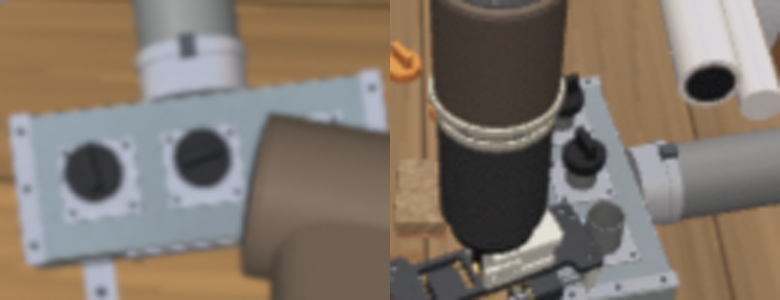

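The top view shows both caps seated on the left (93,170) and middle (203,157) outlets, with shell tops at 0.142 and 0.141 m and level. In the side view the third outlet at (605,225) is open, and the gripper is clear.

```bash
python3 -c "
from plant import r
print(r.close_job())"
```

```text
the job is handed in; nothing more can be done
None
```

Job handed in at about 15 s: both caps measured fully home and level, one on the 34 mm (left) outlet and one on the 40 mm (middle) outlet, with the 46 mm outlet left open; no verdict was returned.

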